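# Fan the shade plates from light to dark

### The arm

A 6-joint arm with a two-finger parallel gripper is mounted at the origin on the work surface. World frame = base frame: x ahead of the robot, y to its left, z up, the work surface at z = 0. Lengths are in m, angles in degrees, forces in N, time in s.
With the tool pointing down it reaches from about 0.3 to 0.75 m from the base axis. Payload 8.5 kg.
Tool frame: the origin (TCP) lies midway between the tips of the shut fingers; the grasp point (between the pads) lies 19 mm behind it; z points along the fingers, y is the line along which they close (so a half turn about z gives the same grasp; the last joint's range is limited). The gripper opens to 85 mm and grips with 20 to 120 N. Pads are 22 mm wide; open, the fingers measure 114 mm over their backs; the gripper's body (76 mm by 85 mm) begins 54 mm behind the grasp point. The pads swing forward as they close: fully open they stand 13 mm farther back than shut.
Start: joints at [-87.565, 21.807, 74.336, -0, 83.858, -12.336], TCP at [0.14, -0.532, 0.198] pointing down, gripper open.
Joint ranges: [-178.18, 178.18], [-50.72, 133.34], [12.68, 142.11], [-81.47, 261.47], [9.98, 163.14], [-165.26, 165.26]. Speed limits (degrees/s): [136.94, 136.94, 180, 180, 180, 180].

### API

Orientations are given as a 3x3 rotation matrix whose columns are the frame's x, y, z axes.
In Python, from rig import monitor, optics, close_job, models gives the robot as it stands.
- The arm moves only by the tool step_arm, never from a script. Its arguments are lists of equal length, an entry for each row: "fingers": the closure, from -1 (fully open) to 1 (shut); "travel": the shift along the tool's x, y, z scaled (see below), a list of three; "twist": the turn about the tool's z scaled (see below). In form: {"fingers": [fingers, ...], "travel": [[tx, ty, tz], ...], "twist": [twist, ...]}. A call has 1 to 10 rows; each row shifts and turns the commanded pose from where the row before left it, along the tool's axes as they then stand; what a row does not reach is not made up. The controller multiplies each number of a shift by 100 mm and each number of a turn by pi rad. A row lasts 1/8 s, in which the tool goes at most 62.5 mm and 10.7 degrees, less where a joint would pass 70% of its speed; a pose out of reach is approached as far as the arm can. A call with a number of a shift or a turn outside -1 to 1 is refused whole. A call with a gripper value outside its range is refused whole. The fingers move at their own pace and stop on an object; "force" is the grip in N (left out, the last holds). Time passes only in rows, so rows that do not move let the fingers close. It gives the time, the measured TCP pose, the force, the opening and the grip force at its end, in the units of the state.
- monitor.observe(): the state, without advancing time (a new reading comes with each control period).
- optics.get_image(name): name is "scene" or "top" or "wrist"; returns (picture, depth): 480x640x3 uint8, blue, green, red; 480x640 float32, m along the optical axis (not along the pixel's ray), 0 where there is no reading.
- optics.get_calibration(name): a dict with "vertical_fov" (degrees; the focal length in pixels is half the picture's height over the tangent of half this angle, whatever the lens; pixels are square), "cx", "cy" (the principal point, pixels), "distortion" ([k1, k2, p1, p2, k3] as OpenCV has them; the pictures are not rectified), "world_from_camera" (4x4, takes a point from camera to world coordinates). Camera axes: x right, y up, looking along -z (the intrinsics and any distortion apply to the point x, -y, -z); pixel columns grow to the right and rows downward; lengths in m; the calibration is good to about 2 mm. A picture is of the moment at which its call begins: read the wrist's pose just before it. get_calibration takes no time and is no camera call; for the wrist camera it gives the pose at the moment of the call.
- close_job(): hands the job in; it is judged then, once.
Trained networks look in the newest picture that a camera, given by its name, has taken for a name from the list of things; names that differ only in an ending like _2 or _b are one class to them, and where a whole thing is asked for, a point or a joint stands for the part that bears it (a point fixed in the world has none). Each returns a list of dicts, best first, with "confidence" (0 to 1); they miss things now and then, are a little off and sometimes report something else, mostly with a low value. They report only what shows in the picture. A call takes as long as a camera call. They do not tell look-alikes from the thing itself.
- models.trace(camera, query): "mask" (480x640 bool, what is visible of it) and "point" ([column, row] in pixels, amid what is visible of it).
- models.landmark_of(camera, query): "point" ([column, row] in pixels: a listed point, or the origin of a listed thing).
The state is a dict: "time_s": time; "q": joint angles; "qvel": joint speeds; "joint_efforts": joint torques, N m; "position": TCP position; "tool_rot": TCP orientation; "ft_force": force on the tool from outside, world axes, zero at the start; "wrist_torque": the same for the moment, N m; "grip_width": finger opening in m; "gripper_force": force on a finger pad.
Only numpy, scipy, OpenCV 4.12 (cv2) and the standard library are available. Lean on these libraries where they do the work, as an engineer would, in place of code of your own. Each camera call takes 0.05 s, during which the arm holds its last target. There are 200 camera calls.

### The job

Lay the four ceramic shade plates in the tray as an overlapping fan in order of shade, the lightest next to the white stop and the darkest next to the black one, each centred on its own pair of yellow lines and straight along the tray. The lightest lies flat, and each darker plate laps over the edge of the one before it, like roof tiles; do not move the bowl, the plaster cast or the jar.

Things in the scene. Friction and masses are not known exactly. Their poses are not given: they have to be found in the camera images.
- plate_ivory: loose flat ceramic shade plate, ivory, almost white (lightest), 60 x 40 x 7 mm, about 42 g, with a small steel-coloured dot near one end of its top; lies flat on the table at the start, beside the tray. Origin: centre of its underside; x along its 60 mm length, y across its 40 mm width, z up out of its top
- plate_sand: loose flat ceramic shade plate, sand, light tan (second), 60 x 40 x 7 mm, about 42 g, with a small steel-coloured dot near one end of its top; lies flat on the table at the start, beside the tray. Origin: centre of its underside; x along its 60 mm length, y across its 40 mm width, z up out of its top
- plate_caramel: loose flat ceramic shade plate, caramel, mid brown (third), 60 x 40 x 7 mm, about 42 g, with a small steel-coloured dot near one end of its top; lies flat on the table at the start, beside the tray. Origin: centre of its underside; x along its 60 mm length, y across its 40 mm width, z up out of its top
- plate_umber: loose flat ceramic shade plate, umber, very dark brown (darkest), 60 x 40 x 7 mm, about 42 g, with a small steel-coloured dot near one end of its top; lies flat on the table at the start, beside the tray. Origin: centre of its underside; x along its 60 mm length, y across its 40 mm width, z up out of its top
- tray: fixed grey tray 244 x 138 mm, floor 4 mm and steel rim 7 mm above the table, inside 236 x 130 mm. Origin: under its centre, on the table; x along it, z up. Pairs of yellow lines, 27 to 61 mm off the centre line, at x = -60, -20, 20, 60 mm: one plate centred on each, so neighbours overlap 20 mm; the first lies flat, each later one slopes 0.18 rad, far end on the floor, near end on the plate before
- stop_white: fixed white bar across one end of the tray (either end, differs between starts), 12 mm along the tray, 90 mm across, its top 16 mm above the table; marks the light end of the row. Origin: centre of its underside, on the tray floor, on the tray's long centre line 105 mm from the tray's centre
- stop_black: fixed black bar across one end of the tray (either end, differs between starts), 12 mm along the tray, 90 mm across, its top 16 mm above the table; marks the dark end of the row. Origin: centre of its underside, on the tray floor, on the tray's long centre line 105 mm from the tray's centre
- bowl: bystander: loose teal rubber mixing bowl, 104 mm across, 60 mm high, beyond the tray; leave alone. Origin: centre of its underside
- cast: bystander: loose pale yellow plaster dental cast, 60 x 70 mm, 32 mm high, beyond the tray; leave alone. Origin: centre of its underside
- jar: bystander: loose white jar with blue cap, 52 mm across, 65 mm high, beyond the tray; leave alone. Origin: centre of its underside
Mind the look-alikes: they are no part of the job. What is shaped like the plate_umber but pink or purple is not meant.

How it is judged (in metres and radians):
On the way, in this order (a step that is already met when the one before it is completed fails the run):
1. the ivory plate lies flat on the first marks by the white stop (horizontal distance between plate_ivory and stop_white between 0.035 and 0.055 m and y of plate_ivory in the frame of tray between -0.01 and 0.01 m and angle between the x axis of plate_ivory and the x axis of tray, either way round below 0.2 rad and z of plate_ivory in the frame of tray below 0.016 m and linear speed of plate_ivory below 0.02 m/s and angle between plate_ivory's own z axis and vertical below 0.05 rad), for 0.2 s.
2. the sand plate is on the second marks, lapped over the ivory one (horizontal distance between plate_sand and stop_white between 0.075 and 0.095 m and y of plate_sand in the frame of tray between -0.01 and 0.01 m and angle between the x axis of plate_sand and the x axis of tray, either way round below 0.2 rad and z of plate_sand in the frame of tray below 0.016 m and linear speed of plate_sand below 0.02 m/s and angle between plate_sand's own z axis and vertical between 0.09 and 0.28 rad), for 0.2 s.
3. the caramel plate is on the third marks, lapped over the sand one (horizontal distance between plate_caramel and stop_white between 0.115 and 0.135 m and y of plate_caramel in the frame of tray between -0.01 and 0.01 m and angle between the x axis of plate_caramel and the x axis of tray, either way round below 0.2 rad and z of plate_caramel in the frame of tray below 0.016 m and linear speed of plate_caramel below 0.02 m/s and angle between plate_caramel's own z axis and vertical between 0.09 and 0.28 rad), for 0.2 s.
4. the dark umber plate is on the fourth marks, lapped over the caramel one (horizontal distance between plate_umber and stop_white between 0.155 and 0.175 m and y of plate_umber in the frame of tray between -0.01 and 0.01 m and angle between the x axis of plate_umber and the x axis of tray, either way round below 0.2 rad and z of plate_umber in the frame of tray below 0.016 m and linear speed of plate_umber below 0.02 m/s and angle between plate_umber's own z axis and vertical between 0.09 and 0.28 rad), for 0.2 s.
At the end, for the whole second after the job is handed in: Ivory, sand, caramel, umber centred 45, 85, 125, 165 mm from the white stop's centre, and on the tray's long centre line, within 10 mm, along the tray within 0.2 rad, undersides' centres under 16 mm; ivory level within 0.05 rad, the others sloping 0.09 to 0.28 rad on the one before; at rest (all of step 1 and all of step 2 and all of step 3 and all of step 4); the robot touches nothing.
It fails at once if the bowl is moved more than 15 mm (distance of bowl from where it was at the start of the episode above 0.015 m).
It fails at once if the cast is moved more than 15 mm (distance of cast from where it was at the start of the episode above 0.015 m).
It fails at once if the jar is moved more than 15 mm (distance of jar from where it was at the start of the episode above 0.015 m).
It also fails if it takes over 104 s, if anything falls off the work surface, if the arm or the gripper's body presses on something with over 40 N, if the wrist force passes 120 N, or if a joint passes its speed limit or range.

## Working session

There is one attempt and no reset: what is moved stays moved. The work goes in short steps, Python scripts to look and compute and a tool call to move; the robot and the scene stay as the last step left them, time stands still between calls to the robot, and variables do not carry over. Pictures are saved under pics/ and viewed, at most 14 in all, crops included, and the job is handed in when it is done.

Besides the shell and the picture viewer there is one more tool, called after ">>>" in YAML: its name, and indented under it one key for each argument. step_arm: Moves the arm, as the interface text tells. Its arguments: {"type":"object","properties":{"fingers":{"type":"array","items":{"type":"number"}},"travel":{"type":"array","items":{"type":"array","items":{"type":"number"}}},"twist":{"type":"array","items":{"type":"number"}},"force":{"type":"number"}},"required":["fingers","travel","twist"]}

```bash
mkdir -p pics
cat > h.py <<'E'
import numpy as np, cv2
from rig import monitor, optics, close_job, models
def K(c):
    f=240/np.tan(np.radians(c["vertical_fov"])/2)
    return np.array([[f,0,c["cx"]],[0,f,c["cy"]],[0,0,1]])
def topix(c,P):
    W=np.linalg.inv(np.array(c["world_from_camera"])); P=np.atleast_2d(P)@W[:3,:3].T+W[:3,3]
    return cv2.projectPoints((P*[1,-1,-1]).astype(float),np.zeros(3),np.zeros(3),K(c),np.array(c["distortion"],float))[0][:,0]
def onplane(c,uv,z):
    uv=np.array(uv,float).reshape(-1,1,2)
    n=cv2.undistortPoints(uv,K(c),np.array(c["distortion"],float))[:,0]
    T=np.array(c["world_from_camera"]); d=np.c_[n[:,0],-n[:,1],-np.ones(len(n))]@T[:3,:3].T
    return T[:3,3]+d*((z-T[2,3])/d[:,2])[:,None]
def rect(c,mask,z):
    k=max(cv2.findContours(mask.astype(np.uint8),cv2.RETR_EXTERNAL,cv2.CHAIN_APPROX_NONE)[0],key=cv2.contourArea)
    p=onplane(c,k[:,0],z)[:,:2]
    (x,y),(w,h),a=cv2.minAreaRect((p*1000).astype(np.float32))
    if w<h: w,h,a=h,w,a+90
    return np.round([x,y,w,h,(a+90)%180-90],1)
E
python3 - <<'E'
from h import *
s=monitor.observe(); print(s["time_s"],s["position"],np.round(s["tool_rot"],3),s["grip_width"])
for n in ("top","scene"):
    im,d=optics.get_image(n); cv2.imwrite(f"pics/{n}0.png",im)
    c=optics.get_calibration(n); print(n,c["vertical_fov"],np.round(c["world_from_camera"],3).tolist())
    for q in ("plate_ivory","plate_sand","plate_caramel","plate_umber","tray","stop_white","stop_black"):
        for r in models.trace(n,q)[:3]:
            z={"p":.007,"t":.007,"s":.016}[q[0]]
            print(q,round(r["confidence"],2),np.round(r["point"]),rect(c,r["mask"],z))
E
```

```text
0.0 [ 0.14021416 -0.53147529  0.19742159] [[ 0.967  0.255 -0.   ]
 [ 0.255 -0.967  0.001]
 [ 0.    -0.001 -1.   ]] 0.08521674661593177
top 43.834992219138066 [[-0.019, 0.985, -0.174, 0.345], [-1.0, -0.021, -0.008, -0.042], [-0.011, 0.174, 0.985, 1.32], [0.0, 0.0, 0.0, 1.0]]
plate_ivory 0.6 [448. 295.] [ 422.2 -313.8   59.8   41.7  -81.8]
plate_sand 0.93 [180. 305.] [417.6 281.6  62.2  42.5 -70.3]
plate_caramel 0.88 [182. 223.] [597.7 278.1  60.8  41.3 -54.7]
plate_umber 0.84 [496. 224.] [ 582.1 -431.2   60.7   39.5  -28.1]
plate_umber 0.67 [472. 171.] [ 710.4 -384.2   59.8   39.3   -3.8]
plate_umber 0.66 [444. 216.] [ 603.9 -311.4   57.    39.4   50. ]
tray 0.61 [324. 252.] [524.9 -45.  244.  138.5 -68.5]
stop_white 0.74 [371. 234.] [ 563.  -141.6   87.9   15.1   22.8]
stop_black 0.78 [285. 273.] [486.2  52.5  86.3  11.8  22.8]
scene 53.93511505900964 [[0.131, -0.797, 0.589, 1.131], [0.991, 0.111, -0.07, -0.115], [-0.01, 0.593, 0.805, 0.799], [0.0, 0.0, 0.0, 1.0]]
plate_ivory 0.88 [185. 207.] [ 428.3 -312.6   61.2   47.1  -84.7]
plate_ivory 0.56 [247. 317.] [ 711.7 -200.   113.1  109.5   -7.8]
plate_sand 0.56 [452. 176.] [420.9 283.3  63.8  48.2 -67.7]
plate_caramel 0.91 [472. 238.] [602.6 279.3  64.5  40.9 -55.8]
plate_caramel 0.48 [356. 208.] [485.   55.1  96.2  17.8  21. ]
plate_caramel 0.42 [185. 207.] [ 427.1 -312.3   59.6   45.7  -82.9]
plate_umber 0.82 [189. 274.] [ 607.3 -307.8   61.3   43.5   52.5]
plate_umber 0.76 [126. 275.] [ 586.8 -429.2   63.8   47.5  -28. ]
plate_umber 0.71 [144. 330.] [ 712.3 -383.4   61.6   45.7   -7.9]
stop_white 0.72 [272. 249.] [ 569.  -141.    95.2   14.    21.7]
stop_black 0.52 [359. 211.] [493.1  53.2  93.6  17.7  21.4]
```

View pics/top0.png

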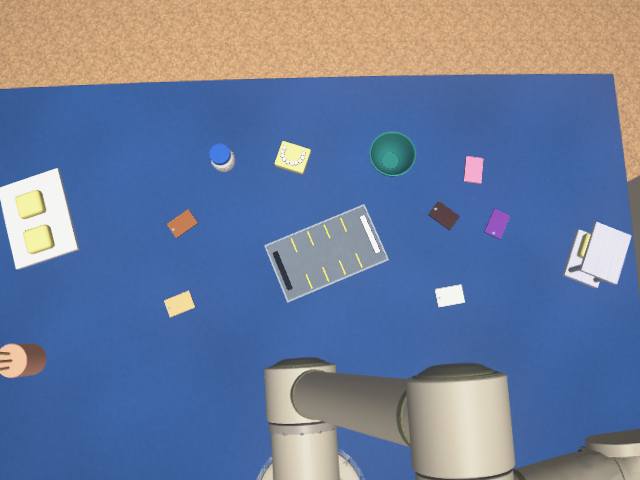

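View pics/scene0.png

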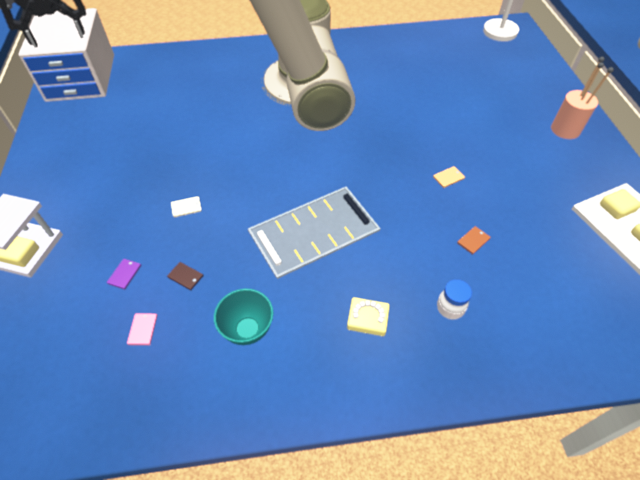

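The top picture shows the tray at (326,253), with the white stop on its right (371,234) and the black stop on its left (285,273).

- **Ivory:** white plate at (448,295).
- **Sand:** (180,305).
- **Caramel:** (182,223).
- **Umber candidates:** very dark brown (444,216), purple (496,224) and pink (472,171). By the description I choose (444,216).

I'll check that choice in a close crop.

```bash
cat >> h.py <<'E'
C=np.array([524.8,-44.8])/1000; U=np.array([-.368,.930])
def plan(x,y,z,phi,vmax=50,amax=9):
    "prints rows (travel, twist) for target TCP in mm and heading in deg of tool x"
    s=monitor.observe(); R=np.array(s["tool_rot"]); p=np.array(s["position"])*1000
    f=np.degrees(np.arctan2(R[1,0],R[0,0])); d=np.array([x,y,z])-p; a=(phi-f+180)%360-180
    n=int(max(1,np.ceil(np.linalg.norm(d)/vmax),np.ceil(abs(a)/amax)))
    print("t",round(s["time_s"],2),"at",p.round(1),round(f,1),"w",round(s["grip_width"]*1000,1),"F",np.round(s["ft_force"],1),"delta",d.round(1),round(a,1),"rows",n)
    tr=[]
    for i in range(n):
        tr.append([float(v) for v in (R.T@(d/n)/100).round(3)])
        t=-np.radians(a/n); R=R@np.array([[np.cos(t),-np.sin(t),0],[np.sin(t),np.cos(t),0],[0,0,1]])
    print(tr,"\ntwist",round(-a/n/180,4))
E
python3 - <<'E'
from h import *
im=cv2.imread("pics/top0.png")[140:320,400:540]
cv2.imwrite("pics/crop1.png",cv2.resize(im,None,fx=3,fy=3,interpolation=cv2.INTER_CUBIC))
plan(422.2,-313.8,120,98.2)
E
```

```text
t 0.8 at [ 140.2 -531.8  198.1] 14.8 w 85.8 F [-0.6 -0.5 -1. ] delta [282.  218.  -78.1] 83.4 rows 10
[[0.328, -0.139, 0.078], [0.345, -0.09, 0.078], [0.354, -0.039, 0.078], [0.356, 0.013, 0.078], [0.351, 0.065, 0.078], [0.337, 0.115, 0.078], [0.317, 0.162, 0.078], [0.29, 0.207, 0.078], [0.257, 0.247, 0.078], [0.219, 0.281, 0.078]] 
twist -0.0463
```

View pics/crop1.png

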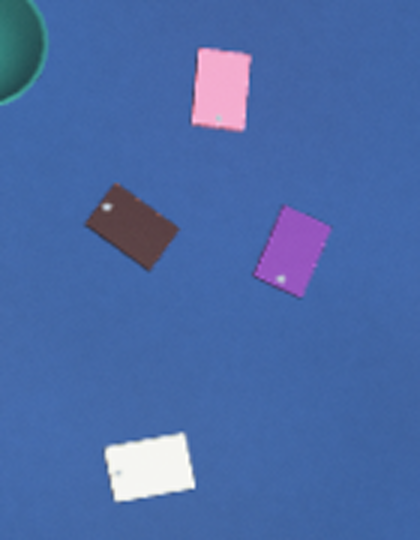

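The crop confirms it: the dark brown plate at crop (132,227) is umber, pink is at (221,90), purple at (291,250), and ivory at (150,467). Moving over ivory now.

>>> step_arm:
  fingers: [-1,-1,-1,-1,-1,-1,-1,-1,-1,-1]
  travel:
    - [0.328,-0.139,0.078]
    - [0.345,-0.09,0.078]
    - [0.354,-0.039,0.078]
    - [0.356,0.013,0.078]
    - [0.351,0.065,0.078]
    - [0.337,0.115,0.078]
    - [0.317,0.162,0.078]
    - [0.29,0.207,0.078]
    - [0.257,0.247,0.078]
    - [0.219,0.281,0.078]
  twist: [-0.0463,-0.0463,-0.0463,-0.0463,-0.0463,-0.0463,-0.0463,-0.0463,-0.0463,-0.0463]
  force: 25

```text
time_s: 2.05
position: [0.4232, -0.3134, 0.1199]
tool_rot: [[-0.146, 0.989, 0.0], [0.989, 0.146, -0.0], [-0.0, 0.0, -1.0]]
ft_force: [-0.4, -0.6, 0.3]
grip_width: 0.0853
gripper_force: 0.0
```

```bash
cat >> h.py <<'E'
def wl(q,z=.007,save=None,cam="wrist"):
    im,d=optics.get_image(cam); c=optics.get_calibration(cam)
    if save: cv2.imwrite(save,im)
    for r in models.trace(cam,q)[:2]: print(q,round(r["confidence"],2),np.round(r["point"]),rect(c,r["mask"],z), "depthz")
E
python3 - <<'E'
from h import *
wl("plate_ivory",save="pics/w1.png")
plan(422.2,-313.8,30,98.2)
E
```

```text
plate_ivory 0.61 [324. 219.] [ 427.3 -311.9   60.3   39.6  -80.4] depthz
plate_ivory 0.22 [511.  33.] [ 558.1 -140.6  127.5   40.1   21.3] depthz
t 2.15 at [ 423.8 -311.9  119.3] 98.4 w 85.1 F [-0.3  0.  -0.3] delta [ -1.6  -1.9 -89.3] -0.2 rows 2
[[-0.009, -0.009, 0.447], [-0.009, -0.009, 0.447]] 
twist 0.0007
```

View pics/w1.png

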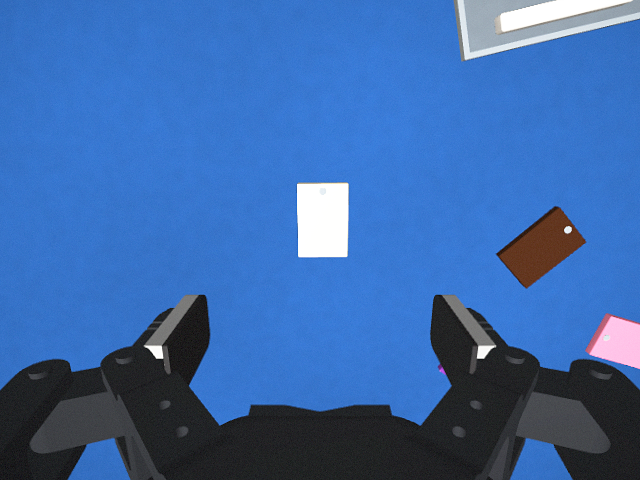

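The wrist view shows ivory at (323,219), centred between the open fingers, so I'm descending and gripping.

>>> step_arm:
  fingers: [-1,-1,-1,-1,1,1,1,1,1,1]
  travel:
    - [0,0.02,0.4]
    - [0,0,0.4]
    - [0,0,0.37]
    - [0,0,0.01]
    - [0,0,0]
    - [0,0,0]
    - [0,0,0]
    - [0,0,0]
    - [0,0,0]
    - [0,0,0]
  twist: [0,0,0,0,0,0,0,0,0,0]
  force: 25

```text
time_s: 3.4
position: [0.4243, -0.3138, 0.002]
tool_rot: [[-0.141, 0.99, -0.0], [0.99, 0.141, 0.0], [0.0, -0.0, -1.0]]
ft_force: [0.6, -1.4, -0.7]
grip_width: 0.0001
gripper_force: 0.0
```

>>> step_arm:
  fingers: [1,1,1,1]
  travel:
    - [0,0,-0.1]
    - [0,0,-0.3]
    - [0,0,-0.3]
    - [0,0,0]
  twist: [0,0,0,0]

```text
time_s: 3.9
position: [0.4251, -0.3147, 0.0745]
tool_rot: [[-0.141, 0.99, 0.003], [0.99, 0.141, -0.004], [-0.004, 0.003, -1.0]]
ft_force: [-0.2, 0.7, -0.3]
grip_width: -0.0002
gripper_force: 0.0
```

Run:
```python
from h import *
wl("plate_ivory",z=.07,save="pics/w2.png")
print(C+U*-.06)
plan(546.9,-100.6,70,111.6)
```

```text
plate_ivory 0.87 [321. 232.] [ 421.9 -296.3   44.7   29.1  -80.7] depthz
[ 0.54688 -0.1006 ]
t 4.0 at [ 424.1 -313.6   72. ] 98.1 w -0.1 F [-0.6 -0.4 -0.4] delta [122.8 213.   -2. ] 13.5 rows 5
[[0.387, 0.303, 0.004], [0.372, 0.321, 0.004], [0.357, 0.338, 0.004], [0.341, 0.355, 0.004], [0.323, 0.37, 0.004]] 
twist -0.015
```

View pics/w2.png

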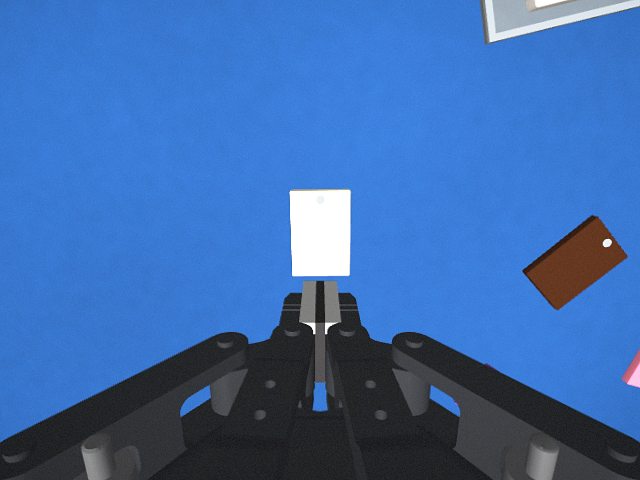

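The fingers closed above the plate: at 40 mm opening the tips stand farther back than I allowed. The plate at (320,232) did not move, so I'll go lower.

Run:
```python
from h import *
wl("plate_ivory")
plan(425.5,-312.5,-4,98.8)
```

```text
plate_ivory 0.79 [324. 235.] [ 425.3 -314.6   60.    39.9  -81.3] depthz
t 4.1 at [ 423.9 -313.4   71.2] 98.1 w 0.1 F [0.2 0.2 0.7] delta [  1.6   0.9 -75.2] 0.7 rows 2
[[0.003, 0.009, 0.376], [0.003, 0.009, 0.376]] 
twist -0.0019
```

>>> step_arm:
  fingers: [-1,-1,-1,-1,-1,-1,-0.3,-0.3,-0.3,-0.3]
  travel:
    - [0,0.01,0]
    - [0,0,0]
    - [0,0,0]
    - [0,0,0.3]
    - [0,0,0.3]
    - [0,0,0.13]
    - [0,0,0]
    - [0,0,0.02]
    - [0,0,0]
    - [0,0,0]
  twist: [0,0,0,0,0,0,0,0,0,0]

```text
time_s: 5.35
position: [0.4254, -0.3138, -0.0025]
tool_rot: [[-0.141, 0.99, 0.001], [0.99, 0.141, -0.001], [-0.001, 0.001, -1.0]]
ft_force: [0.4, 0.8, -0.6]
grip_width: 0.0556
gripper_force: 0.0
```

>>> step_arm:
  fingers: [1,1,1,1,1,1]
  travel:
    - [0,0,0]
    - [0,0,0]
    - [0,0,0]
    - [0,0,0]
    - [0,0,0]
    - [0,0,0]
  twist: [0,0,0,0,0,0]

```text
time_s: 6.1
position: [0.4253, -0.3137, -0.003]
tool_rot: [[-0.141, 0.99, -0.0], [0.99, 0.141, -0.0], [-0.0, -0.0, -1.0]]
ft_force: [-0.4, -0.2, -0.3]
grip_width: 0.0002
gripper_force: 0.0
```

Run:
```python
from h import *
wl("plate_ivory",save="pics/w3.png")
s=monitor.observe();print(s["position"],s["ft_force"])
```

```text
plate_ivory 0.82 [324. 254.] [ 424.5 -309.1   49.1   40.2  -80.6] depthz
[ 0.42523959 -0.31362532 -0.00298551] [-0.94034919  0.92370859  0.02159905]
```

View pics/w3.png

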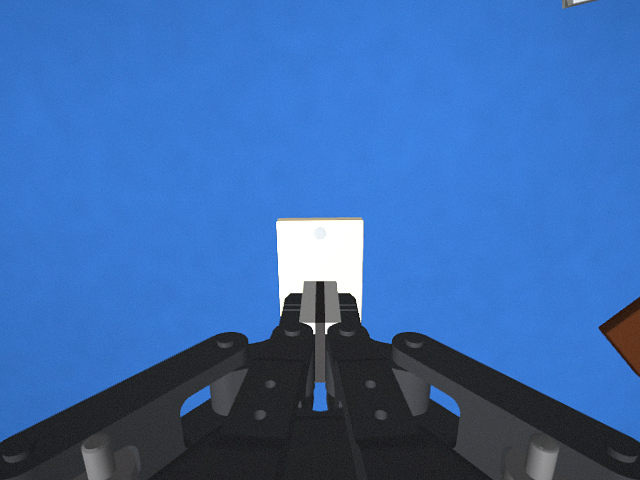

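No force is felt, and the shut tips still hang above the plate at (320,270). The tips must stand well behind the reported TCP, so I'll feel for the contact.

>>> step_arm:
  fingers: [1,1]
  travel:
    - [0,0,0.03]
    - [0,0,0]
  twist: [0,0]

```text
time_s: 6.45
position: [0.4251, -0.3135, -0.0063]
tool_rot: [[-0.141, 0.99, -0.0], [0.99, 0.141, 0.0], [0.0, -0.0, -1.0]]
ft_force: [-0.1, -0.1, 0.2]
grip_width: 0.0001
gripper_force: 0.0
```

>>> step_arm:
  fingers: [1,1]
  travel:
    - [0,0,0.02]
    - [0,0,0]
  twist: [0,0]

```text
time_s: 6.7
position: [0.4252, -0.3136, -0.0081]
tool_rot: [[-0.141, 0.99, -0.0], [0.99, 0.141, 0.0], [0.0, -0.0, -1.0]]
ft_force: [-0.6, 0.6, -0.6]
grip_width: -0.0001
gripper_force: 0.0
```

Run:
```python
from h import *
s=monitor.observe();p=np.array(s["position"]);R=np.array(s["tool_rot"])
im,d=optics.get_image("wrist");c=optics.get_calibration("wrist")
print(np.round(c["world_from_camera"],3).tolist(),c["vertical_fov"])
print("tcp px",topix(c,p),"grasp px",topix(c,p-.019*R[:,2]))
T=np.array(c["world_from_camera"])
for v in range(200,400,10):
    z=d[v,320]; n=cv2.undistortPoints(np.array([[[320.,v]]]),K(c),np.array(c["distortion"]))[0,0]
    P=T[:3,:3]@np.array([n[0]*z,-n[1]*z,-z])+T[:3,3]; print(v,round(float(z),4),(R.T@(P-p)*1000).round(1),(P*1000).round(1))
```

```text
[[0.99, -0.136, -0.04, 0.415], [0.142, 0.952, 0.27, -0.246], [0.001, -0.273, 0.962, 0.168], [0.0, 0.0, 0.0, 1.0]] 65.17862668600681
tcp px [[319.93115847 269.22367445]] grasp px [[320.00486993 284.41924434]]
200 0.1698 [36.7 -0.  -8.6] [ 4.200e+02 -2.772e+02  4.000e-01]
210 0.1717 [32.  -0.  -7.9] [ 4.207e+02 -2.819e+02 -3.000e-01]
220 0.1705 [ 27.9  -0.  -10.3] [ 421.3 -286.     2.2]
230 0.1658 [ 24.7  -0.  -16.1] [ 421.7 -289.1    8. ]
240 0.168 [ 19.8  -0.  -15.2] [ 422.4 -293.9    7.1]
250 0.1684 [ 15.4  -0.  -16. ] [ 423.  -298.3    7.9]
260 0.1709 [ 10.3  -0.  -15. ] [ 423.7 -303.4    6.8]
270 0.1702 [  6.1  -0.  -16.9] [ 424.3 -307.5    8.7]
280 0.1721 [  1.    0.  -16.3] [ 425.1 -312.6    8.2]
290 0.1407 [  9.6  -0.1 -46.5] [ 423.8 -304.1   38.3]
300 0.1326 [  9.6  -0.1 -54.9] [ 423.8 -304.1   46.8]
310 0.1265 [  9.1  -0.1 -61.5] [ 423.8 -304.6   53.3]
320 0.1189 [  9.6  -0.1 -69.2] [ 423.8 -304.2   61.1]
330 0.118 [  6.9  -0.1 -70.8] [ 424.1 -306.8   62.7]
340 0.1186 [  3.6  -0.1 -71.2] [ 424.6 -310.1   63. ]
350 0.1191 [  0.2  -0.1 -71.6] [ 425.1 -313.4   63.4]
360 0.1206 [ -3.7  -0.1 -71.2] [ 425.6 -317.3   63.1]
370 0.1226 [ -8.1  -0.1 -70.3] [ 426.3 -321.6   62.2]
380 0.1228 [-11.4  -0.1 -71.1] [ 426.7 -324.9   62.9]
390 0.1973 [-64.7   0.1  -8.8] [ 434.4 -377.6    0.6]
```

By depth, the shut finger tips lie about 38 mm behind the reported TCP, at world z ≈ 30 mm, while the plate top reads the expected 7 to 8 mm. I'll descend to feel for the plate and calibrate the offset.

>>> step_arm:
  fingers: [1,1,1]
  travel:
    - [0,0,0.1]
    - [0,0,0.06]
    - [0,0,0]
  twist: [0,0,0]

```text
time_s: 7.12
position: [0.425, -0.3133, -0.0247]
tool_rot: [[-0.141, 0.99, -0.001], [0.99, 0.141, 0.001], [0.001, -0.001, -1.0]]
ft_force: [-0.3, 0.2, -0.7]
grip_width: 0.0002
gripper_force: 0.0
```

>>> step_arm:
  fingers: [1,1]
  travel:
    - [0,0,0.03]
    - [0,0,0]
  twist: [0,0]

```text
time_s: 7.38
position: [0.4254, -0.3138, -0.0263]
tool_rot: [[-0.141, 0.99, 0.001], [0.99, 0.141, -0.001], [-0.001, 0.0, -1.0]]
ft_force: [-2.4, 0.5, 7.5]
grip_width: -0.0
gripper_force: 3.7
```

Run:
```python
from h import *
s=monitor.observe();p=np.array(s["position"]);R=np.array(s["tool_rot"])
im,d=optics.get_image("wrist");c=optics.get_calibration("wrist")
T=np.array(c["world_from_camera"]); print(p,s["ft_force"])
for v in range(240,320,6):
  for u in (308,332):
    z=d[v,u]; n=cv2.undistortPoints(np.array([[[float(u),v]]]),K(c),np.array(c["distortion"]))[0,0]
    P=T[:3,:3]@np.array([n[0]*z,-n[1]*z,-z])+T[:3,3]; print(v,u,im[v,u],(R.T@(P-p)*1000).round(1),(P*1000).round(1))
```

```text
[ 0.42540579 -0.31381836 -0.0262517 ] [-2.38370697  0.45661768  7.45848751]
240 308 [255 255 255] [ 25.4  -4.8 -33.7] [ 417.  -289.3    7.4]
240 332 [255 255 255] [ 25.3   4.7 -33.1] [ 426.5 -288.1    6.8]
246 308 [255 255 255] [ 22.8  -4.9 -33.2] [ 417.4 -291.9    6.9]
246 332 [255 255 255] [ 22.9   4.7 -33.5] [ 426.8 -290.5    7.2]
252 308 [255 255 255] [ 20.3  -4.9 -33.3] [ 417.7 -294.4    7. ]
252 332 [255 255 255] [ 20.2   4.8 -32.9] [ 427.3 -293.2    6.6]
258 308 [255 255 255] [ 17.4  -4.9 -32.4] [ 418.1 -297.2    6.1]
258 332 [255 255 255] [ 17.8   4.8 -33.4] [ 427.6 -295.5    7.2]
264 308 [255 255 255] [ 15.2  -4.9 -33.3] [ 418.4 -299.4    7.1]
264 332 [254 255 255] [ 14.8   4.8 -32.2] [ 428.1 -298.5    5.9]
270 308 [255 255 255] [ 12.6  -4.9 -33.4] [ 418.7 -302.     7.2]
270 332 [254 255 255] [ 12.4   4.8 -32.8] [ 428.4 -300.8    6.5]
276 308 [255 255 255] [ 10.4  -4.9 -34.3] [ 419.  -304.2    8. ]
276 332 [254 255 255] [  9.9   4.9 -33. ] [ 428.8 -303.3    6.8]
282 308 [116 117 117] [ 10.1  -4.8 -39.9] [ 419.2 -304.4   13.6]
282 332 [118 119 118] [ 10.3   4.6 -40.1] [ 428.5 -303.    13.9]
288 308 [124 125 126] [  9.8  -4.6 -44.9] [ 419.4 -304.7   18.6]
288 332 [127 129 127] [ 10.    4.5 -45.2] [ 428.4 -303.3   19. ]
294 308 [124 125 124] [  9.7  -4.5 -50. ] [ 419.6 -304.8   23.7]
294 332 [129 128 129] [  9.7   4.3 -50. ] [ 428.3 -303.6   23.7]
300 308 [125 126 128] [ 10.1  -4.3 -55.7] [ 419.7 -304.4   29.4]
300 332 [121 123 123] [ 10.    4.1 -55.5] [ 428.  -303.3   29.2]
306 308 [127 129 129] [ 10.   -4.2 -60.2] [ 419.8 -304.5   33.9]
306 332 [124 127 126] [  9.7   4.  -59.6] [ 428.  -303.6   33.3]
312 308 [122 120 123] [  9.4  -4.1 -63.4] [ 420.  -305.    37.1]
312 332 [124 125 125] [ 10.    3.8 -64.5] [ 427.7 -303.4   38.2]
318 308 [122 123 124] [  9.5  -4.  -67.6] [ 420.1 -304.9   41.4]
318 332 [126 126 128] [ 10.    3.7 -68.6] [ 427.6 -303.4   42.3]
```

Contact at reported z = -26 mm means the shut tips sit 33.5 mm behind the reported TCP. I'm applying that offset, so the grasp is at reported z of about -34.5.

>>> step_arm:
  fingers: [1,-0.3,-0.3,-0.3,-0.3,-0.3,-0.3,-0.3,-0.3,-0.3]
  travel:
    - [0,0,-0.3]
    - [0,0,0]
    - [0,0,0]
    - [0,0,0]
    - [0,0,0]
    - [0,0,0.2]
    - [0,0,0.1]
    - [0,0,0.03]
    - [0,0,0.03]
    - [0,0,0]
  twist: [0,0,0,0,0,0,0,0,0,0]

```text
time_s: 8.68
position: [0.4253, -0.3137, -0.0328]
tool_rot: [[-0.141, 0.99, 0.0], [0.99, 0.141, -0.0], [-0.0, 0.0, -1.0]]
ft_force: [-0.1, 0.4, 0.9]
grip_width: 0.0554
gripper_force: 0.0
```

>>> step_arm:
  fingers: [1,1,1,1]
  travel:
    - [0,0,0]
    - [0,0,0]
    - [0,0,0]
    - [0,0,0]
  twist: [0,0,0,0]

```text
time_s: 9.18
position: [0.4254, -0.3138, -0.0325]
tool_rot: [[-0.141, 0.99, 0.0], [0.99, 0.141, -0.001], [-0.001, 0.0, -1.0]]
ft_force: [-1.2, -0.1, 5.4]
grip_width: 0.0388
gripper_force: 25.5
```

>>> step_arm:
  fingers: [1,1,1,1]
  travel:
    - [0,0,-0.1]
    - [0,0,-0.3]
    - [0,0,-0.3]
    - [0,0,0]
  twist: [0,0,0,0]

```text
time_s: 9.68
position: [0.426, -0.3145, 0.0391]
tool_rot: [[-0.141, 0.99, 0.003], [0.99, 0.141, -0.003], [-0.004, 0.002, -1.0]]
ft_force: [0.2, -0.4, -1.3]
grip_width: 0.0386
gripper_force: 25.4
```

```bash
cat >> h.py <<'E'
def heights(u0=322):
    "heights along the image column, tool frame"
    s=monitor.observe();p=np.array(s["position"]);R=np.array(s["tool_rot"])
    im,d=optics.get_image("wrist");c=optics.get_calibration("wrist");T=np.array(c["world_from_camera"])
    for v in range(150,340,10):
        z=float(d[v,u0]); n=cv2.undistortPoints(np.array([[[float(u0),v]]]),K(c),np.array(c["distortion"]))[0,0]
        P=T[:3,:3]@np.array([n[0]*z,-n[1]*z,-z])+T[:3,3]; print(v,im[v,u0],"tool",(R.T@(P-p)*1000).round(1),"world",(P*1000).round(1))
E
python3 - <<'E'
from h import *
heights()
plan(546.9,-100.6,40,111.6)
E
```

```text
150 [149  84  36] tool [57.2  0.6 39.7] world [ 418.6 -257.9   -0.8]
160 [147  83  39] tool [51.6  0.6 40.1] world [ 419.4 -263.4   -1.2]
170 [146  80  39] tool [45.9  0.6 41.2] world [ 420.3 -269.1   -2.3]
180 [145  81  33] tool [40.2  0.6 41.7] world [ 421.1 -274.8   -2.8]
190 [146  81  39] tool [34.7  0.6 39.3] world [ 4.219e+02 -2.801e+02 -3.000e-01]
200 [148  86  41] tool [28.8  0.6 39.9] world [ 422.7 -286.    -0.9]
210 [146  81  38] tool [22.9  0.6 39.8] world [ 423.5 -291.8   -0.8]
220 [150  84  38] tool [17.   0.7 39.7] world [ 424.4 -297.7   -0.7]
230 [147  83  40] tool [10.6  0.7 40.8] world [ 425.3 -304.    -1.8]
240 [221 241 242] tool [ 27.9   0.2 -38.3] world [ 422.2 -286.7   77.3]
250 [183 176 164] tool [ 23.9   0.2 -38.4] world [ 422.8 -290.6   77.4]
260 [206 217 209] tool [ 19.7   0.2 -37.9] world [ 423.4 -294.8   77. ]
270 [223 245 244] tool [ 15.6   0.2 -37.9] world [ 424.  -298.9   77. ]
280 [222 244 243] tool [ 11.5   0.2 -38.2] world [ 424.5 -302.9   77.2]
290 [222 245 244] tool [  7.    0.2 -37.6] world [ 425.2 -307.4   76.7]
300 [222 245 245] tool [  3.1   0.3 -38.5] world [ 425.7 -311.2   77.6]
310 [220 245 243] tool [ -1.8   0.3 -37.5] world [ 426.4 -316.1   76.6]
320 [221 245 244] tool [ -6.2   0.3 -37.5] world [ 427.1 -320.5   76.6]
330 [219 244 244] tool [-11.2   0.3 -36.8] world [ 427.8 -325.4   75.9]
t 9.72 at [ 425.4 -313.8   37.6] 98.1 w 39.1 F [-0.5  0.5 -0.7] delta [121.5 213.2   2.4] 13.5 rows 5
[[0.388, 0.301, -0.005], [0.373, 0.319, -0.005], [0.358, 0.336, -0.005], [0.342, 0.352, -0.005], [0.325, 0.368, -0.005]] 
twist -0.015
```

Ivory is held level and centred, with its underside 31 to 32 mm above the reported TCP. Carrying it to the first marks.

>>> step_arm:
  fingers: [1,1,1,1,1,1,1]
  travel:
    - [0.388,0.301,0]
    - [0.373,0.319,0]
    - [0.358,0.336,0]
    - [0.342,0.352,0]
    - [0.325,0.368,0]
    - [0,0,0]
    - [0,0,0]
  twist: [-0.015,-0.015,-0.015,-0.015,-0.015,0,0]

```text
time_s: 10.6
position: [0.5461, -0.1004, 0.0361]
tool_rot: [[-0.368, 0.93, -0.002], [0.93, 0.368, 0.001], [0.001, -0.002, -1.0]]
ft_force: [-0.3, -0.2, -0.2]
grip_width: 0.0395
gripper_force: 25.5
```

Run:
```python
from h import *
im,d=optics.get_image("wrist"); cv2.imwrite("pics/w4.png",im); c=optics.get_calibration("wrist")
for q,z in (("tray",.007),("stop_white",.016),("stop_black",.016)):
    for r in models.trace("wrist",q)[:1]: print(q,r["confidence"],rect(c,r["mask"],z))
plan(546.9,-100.6,-24,111.6)
```

```text
tray 0.57 [535.2 -65.6 184.  138.7 -68.5]
t 10.8 at [ 546.3 -101.3   36.8] 111.5 w 39.1 F [-0.2  0.   0. ] delta [  0.6   0.7 -60.8] 0.1 rows 2
[[0.002, 0.004, 0.304], [0.002, 0.004, 0.304]] 
twist -0.0002
```

View pics/w4.png

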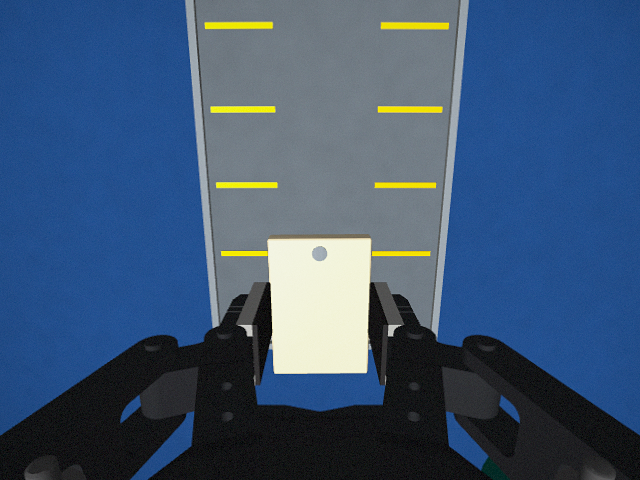

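The view shows ivory held over the first marks, with yellow line pairs at rows 25, 109, 185 and 253. I'll measure them with the wrist camera.

Run:
```python
from h import *
im,d=optics.get_image("wrist"); c=optics.get_calibration("wrist")
m=cv2.inRange(im,(0,140,140),(90,255,255)); n,l,st,ce=cv2.connectedComponentsWithStats(m)
pts=[]
for i in range(1,n):
    if st[i,4]>80:
        k=np.argwhere(l==i)[:,::-1]; P=onplane(c,k,.004)[:,:2]*1000
        r=cv2.minAreaRect(P.astype(np.float32)); pts.append(r[0]); e=(np.array(r[0])-C*1000); print(np.round(r[0],1),np.round(r[1],1),"along",(e@U).round(1),"across",(e@np.array([U[1],-U[0]])).round(1))
```

```text
[464.3  -5.9] [34.1  2.8] along 58.4 across -42.0
[546.3  26.8] [34.2  3.2] along 58.6 across 46.4
[479.1 -43.1] [33.5  2.5] along 18.4 across -41.9
[561.  -10.4] [34.1  3. ] along 18.6 across 46.3
[493.9 -80.3] [34.1  2.2] along -21.6 across -41.8
[575.8 -47.7] [34.2  2.8] along -21.4 across 46.3
[ 505.4 -119. ] [27.   3.1] along -61.8 across -45.4
[590.6 -85. ] [33.7  2.5] along -61.6 across 46.4
```

```bash
sed -i 's/^C=np.*; U=/C=np.array([527.4,-45.4])\/1000; U=/' h.py
python3 - <<'E'
from h import *
for s in (-60,-20,20,60): print(s,(C*1000+s*U).round(1))
plan(549.5,-101,-22,111.6)
E
```

```text
-60 [ 549.5 -101.2]
-20 [534.8 -64. ]
20 [520.  -26.8]
60 [505.3  10.4]
t 10.85 at [ 546.4 -101.2   36.9] 111.5 w 38.8 F [-0.6  0.2  0.1] delta [  3.1   0.2 -58.9] 0.1 rows 2
[[-0.005, 0.015, 0.295], [-0.005, 0.015, 0.295]] 
twist -0.0002
```

>>> step_arm:
  fingers: [1,1,1,1,1,-0.3,-0.3,-0.3,-0.3,-0.3]
  travel:
    - [-0.005,0.015,0.295]
    - [-0.005,0.015,0.295]
    - [0,0,0.03]
    - [0,0,0.02]
    - [0,0,0]
    - [0,0,0]
    - [0,0,0]
    - [0,0,0]
    - [0,0,-0.1]
    - [0,0,-0.4]
  twist: [0,0,0,0,0,0,0,0,0,0]

```text
time_s: 12.1
position: [0.5489, -0.0998, 0.0226]
tool_rot: [[-0.368, 0.93, -0.004], [0.93, 0.368, 0.002], [0.003, -0.003, -1.0]]
ft_force: [0.2, -0.2, 0.2]
grip_width: 0.0557
gripper_force: 0.0
```

>>> step_arm:
  fingers: [-0.3,-0.3]
  travel:
    - [0,0,-0.4]
    - [0,0,0]
  twist: [0,0]

```text
time_s: 12.35
position: [0.5515, -0.1008, 0.0664]
tool_rot: [[-0.368, 0.93, 0.006], [0.93, 0.368, -0.003], [-0.005, 0.005, -1.0]]
ft_force: [0.4, 0.1, -0.2]
grip_width: 0.0554
gripper_force: 0.0
```

```bash
cat >> h.py <<'E'
def chk(q,z,cam="wrist"):
    im,d=optics.get_image(cam); c=optics.get_calibration(cam)
    for r in models.trace(cam,q)[:2]:
        t=rect(c,r["mask"],z); e=t[:2]-C*1000
        print(q,round(r["confidence"],2),t,"along",(e@U).round(1),"across",(e@np.array([U[1],-U[0]])).round(1))
E
python3 - <<'E'
from h import *
chk("plate_ivory",.011)
plan(417.6+3,281.6,80,109.7)
E
```

```text
plate_ivory 0.81 [ 548.8 -100.8   60.    39.4  -67.6] along -59.4 across -0.5
t 12.45 at [ 549.7 -100.1   63.2] 111.6 w 55.8 F [-0.3 -0.4 -0.6] delta [-129.1  381.7   16.8] -1.9 rows 9
[[0.447, 0.023, -0.019], [0.447, 0.021, -0.019], [0.447, 0.02, -0.019], [0.447, 0.018, -0.019], [0.447, 0.016, -0.019], [0.447, 0.015, -0.019], [0.448, 0.013, -0.019], [0.448, 0.011, -0.019], [0.448, 0.01, -0.019]] 
twist 0.0012
```

Ivory is on its marks (along -59.4, across -0.5). Next is sand.

>>> step_arm:
  fingers: [-0.3,-0.3,-0.3,-0.3,-0.3,-0.3,-0.3,-0.3,-0.3,-0.3]
  travel:
    - [0.447,0.023,-0.019]
    - [0.447,0.021,-0.019]
    - [0.447,0.02,-0.019]
    - [0.447,0.018,-0.019]
    - [0.447,0.016,-0.019]
    - [0.447,0.015,-0.019]
    - [0.448,0.013,-0.019]
    - [0.448,0.011,-0.019]
    - [0.448,0.01,-0.019]
    - [0,0,0]
  twist: [0.001,0.001,0.001,0.001,0.001,0.001,0.001,0.001,0.001,0]

```text
time_s: 13.7
position: [0.4184, 0.2831, 0.0791]
tool_rot: [[-0.345, 0.938, -0.002], [0.938, 0.345, -0.001], [0.0, -0.002, -1.0]]
ft_force: [0.8, 0.9, -0.8]
grip_width: 0.0557
gripper_force: 0.0
```

Run:
```python
from h import *
im,d=optics.get_image("wrist"); c=optics.get_calibration("wrist")
r=models.trace("wrist","plate_sand")[0]; t=rect(c,r["mask"],.007); print(r["confidence"],t)
plan(t[0],t[1],-32.5,t[4]%180)
```

```text
0.86 [420.  281.3  61.3  41.  -69.6]
t 13.8 at [419.5 281.   79.3] 110.0 w 55.4 F [ 0.6 -0.6 -0.4] delta [   0.5    0.3 -111.8] 0.4 rows 3
[[0.0, 0.003, 0.372], [0.0, 0.003, 0.372], [0.0, 0.003, 0.372]] 
twist -0.0007
```

>>> step_arm:
  fingers: [-0.3,-0.3,-0.3,-0.3,1,1,1,1,1,1]
  travel:
    - [0,0,0.4]
    - [0,0,0.4]
    - [0,0,0.318]
    - [0,0,0]
    - [0,0,0]
    - [0,0,0]
    - [0,0,0]
    - [0,0,0]
    - [0,0,-0.2]
    - [0,0,-0.4]
  twist: [0,0,0,0,0,0,0,0,0,0]

```text
time_s: 15.05
position: [0.4192, 0.2809, 0.0283]
tool_rot: [[-0.342, 0.94, -0.003], [0.94, 0.342, -0.001], [0.0, -0.003, -1.0]]
ft_force: [-0.5, 0.5, 0.4]
grip_width: 0.0386
gripper_force: 25.3
```

Run:
```python
from h import *
heights()
plan(534.8,-64,40,111.6)
```

```text
150 [183 103  44] tool [57.2  3.9 22.4] world [403.3 336.    5.9]
160 [188 106  51] tool [51.9  3.9 23.1] world [405.1 331.    5.2]
170 [187 102  48] tool [46.5  3.9 23.3] world [407. 326.   5.]
180 [184 101  48] tool [41.2  4.  22.8] world [408.8 321.    5.5]
190 [185 109  48] tool [35.6  4.  23.5] world [410.7 315.7   4.8]
200 [190 107  50] tool [30.2  4.  23. ] world [412.6 310.6   5.3]
210 [190 104  48] tool [24.6  4.  22.7] world [414.5 305.4   5.6]
220 [185 106  47] tool [19.   4.  22.2] world [416.4 300.1   6.1]
230 [146 241 255] tool [ 30.9   2.9 -42.9] world [411.5 311.   71.2]
240 [226 220 207] tool [ 27.1   2.9 -43.7] world [412.8 307.4  72. ]
250 [162 237 255] tool [ 23.    2.9 -43.5] world [414.2 303.6  71.8]
260 [141 238 254] tool [ 18.4   3.  -42.1] world [415.8 299.3  70.4]
270 [144 238 254] tool [ 15.2   2.9 -44.5] world [416.9 296.2  72.8]
280 [139 235 254] tool [ 10.    3.  -42.2] world [418.7 291.4  70.5]
290 [141 236 254] tool [  6.1   3.  -43.1] world [420.1 287.7  71.4]
300 [138 234 254] tool [  1.6   3.  -42.8] world [421.6 283.4  71.1]
310 [134 233 254] tool [ -3.    3.  -42.6] world [423.2 279.2  70.9]
320 [138 234 254] tool [  68.4    0.6 -181.4] world [396.9 345.6 209.7]
330 [139 233 254] tool [-11.7   3.  -43.4] world [426.2 271.   71.7]
t 15.1 at [421.8 282.1  33.6] 110.0 w 38.5 F [3.1 2.  4.9] delta [ 113.  -346.1    6.4] 1.6 rows 8
[[-0.455, -0.015, -0.008], [-0.455, -0.017, -0.008], [-0.455, -0.018, -0.008], [-0.455, -0.02, -0.008], [-0.455, -0.022, -0.008], [-0.454, -0.023, -0.008], [-0.454, -0.025, -0.008], [-0.454, -0.026, -0.008]] 
twist -0.0011
```

>>> step_arm:
  fingers: [1,1,1,1,1,1,1,1,1,1]
  travel:
    - [-0.455,-0.015,-0.008]
    - [-0.455,-0.017,-0.008]
    - [-0.455,-0.018,-0.008]
    - [-0.455,-0.02,-0.008]
    - [-0.455,-0.022,-0.008]
    - [-0.454,-0.023,-0.008]
    - [-0.454,-0.025,-0.008]
    - [-0.454,-0.026,-0.008]
    - [0,0,0]
    - [0,0,0]
  twist: [-0.001,-0.001,-0.001,-0.001,-0.001,-0.001,-0.001,-0.001,0,0]

```text
time_s: 16.35
position: [0.5321, -0.0644, 0.0346]
tool_rot: [[-0.365, 0.931, -0.001], [0.931, 0.365, 0.0], [0.001, -0.0, -1.0]]
ft_force: [1.0, 0.9, -1.4]
grip_width: 0.0387
gripper_force: 25.3
```

Run:
```python
from h import *
heights()
plan(534.8,-64,-16,111.6)
```

```text
150 [160 149 135] tool [57.2  0.9 30.3] world [512.  -10.8   4.3]
160 [162 151 136] tool [52.   0.9 29.4] world [514.  -15.7   5.3]
170 [158 150 136] tool [46.5  1.  30.4] world [516.  -20.7   4.2]
180 [160 148 139] tool [41.   1.  30.6] world [518.  -25.8   4. ]
190 [161 150 138] tool [35.3  1.  31.7] world [520.1 -31.1   2.9]
200 [157 149 137] tool [30.   1.  30.1] world [522.1 -36.1   4.5]
210 [161 151 139] tool [24.3  1.  30.2] world [524.2 -41.4   4.4]
220 [153 143 131] tool [18.3  1.  31. ] world [526.4 -47.    3.6]
230 [133 229 253] tool [ 31.2   0.5 -38.1] world [521.2 -35.2  72.7]
240 [209 201 188] tool [ 27.4   0.5 -38.6] world [522.6 -38.8  73.2]
250 [147 223 254] tool [ 23.    0.6 -37.5] world [524.2 -42.8  72.1]
260 [127 224 252] tool [ 19.2   0.6 -38.4] world [525.6 -46.4  73. ]
270 [128 224 252] tool [ 15.    0.6 -38.4] world [527.2 -50.2  73. ]
280 [130 223 252] tool [ 10.5   0.6 -37.7] world [528.8 -54.4  72.3]
290 [125 221 251] tool [  6.    0.6 -37.4] world [530.5 -58.6  72. ]
300 [122 220 251] tool [  2.1   0.6 -38.4] world [531.9 -62.2  73. ]
310 [124 220 251] tool [ -2.5   0.6 -37.9] world [533.6 -66.6  72.5]
320 [121 219 250] tool [ -6.9   0.6 -38.3] world [535.2 -70.6  72.9]
330 [121 218 251] tool [-11.5   0.7 -38.2] world [536.9 -74.9  72.8]
t 16.4 at [532.1 -64.   34.7] 111.5 w 38.9 F [-1.6 -0.2 -0.5] delta [  2.7   0.  -50.7] 0.1 rows 2
[[-0.005, 0.013, 0.253], [-0.005, 0.013, 0.253]] 
twist -0.0003
```

>>> step_arm:
  fingers: [1,1,1,1,1,-0.3,-0.3,-0.3,-0.3,-0.3]
  travel:
    - [-0.01,0.013,0.25]
    - [-0.005,0.013,0.25]
    - [0,0,0.05]
    - [0,0,0.02]
    - [0,0,0]
    - [0,0,0]
    - [0,0,0]
    - [0,0,0]
    - [0,0,-0.1]
    - [0,0,-0.4]
  twist: [0,0,0,0,0,0,0,0,0,0]

```text
time_s: 17.65
position: [0.5345, -0.0652, 0.0273]
tool_rot: [[-0.365, 0.931, -0.004], [0.931, 0.365, 0.001], [0.003, -0.003, -1.0]]
ft_force: [0.2, 0.4, 0.4]
grip_width: 0.0553
gripper_force: 0.0
```

>>> step_arm:
  fingers: [-0.3,-0.3]
  travel:
    - [0,0,-0.4]
    - [0,0,0]
  twist: [0,0]

```text
time_s: 17.9
position: [0.5372, -0.066, 0.071]
tool_rot: [[-0.365, 0.931, 0.006], [0.931, 0.365, -0.002], [-0.004, 0.005, -1.0]]
ft_force: [0.4, 0.6, -0.3]
grip_width: 0.0558
gripper_force: 0.0
```

```bash
cat >> h.py <<'E'
def slope(q):
    "pose of a plate from the depth points in its mask"
    im,d=optics.get_image("wrist"); c=optics.get_calibration("wrist"); T=np.array(c["world_from_camera"])
    r=models.trace("wrist",q)[0]; m=cv2.erode(r["mask"].astype(np.uint8),np.ones((7,7)))>0
    k=np.argwhere(m&(d>0)); z=d[m&(d>0)]; n=cv2.undistortPoints(k[:,::-1].astype(float).reshape(-1,1,2),K(c),np.array(c["distortion"]))[:,0]
    P=(np.c_[n[:,0]*z,-n[:,1]*z,-z]@T[:3,:3].T+T[:3,3])*1000; e=P[:,:2]-C*1000; a=e@U
    g=np.abs(P[:,2]-np.median(P[:,2]))<15; f=np.polyfit(a[g],P[g,2],1)
    print(q,r["confidence"],"slope",f[0].round(3),"z mean",P[g,2].mean().round(1),"along range",np.percentile(a[g],[1,99]).round(1))
E
python3 - <<'E'
from h import *
chk("plate_sand",.014); slope("plate_sand"); chk("plate_ivory",.011); slope("plate_ivory")
plan(597.7+3,278.1,80,125.3)
E
```

```text
plate_sand 0.58 [532.3 -61.8  61.5  40.1 -67.5] along -17.1 across -1.5
plate_sand 0.84 slope -0.161 z mean 15.1 along range [-43.9  10.3]
plate_ivory 0.84 [ 554.1 -111.    40.2   39.7   21.5] along -70.8 across 0.7Traceback (most recent call last):
  File "<stdin>", line 2, in <module>
  File "h.py", line 51, in slope
    r=models.trace("wrist",q)[0]; m=cv2.erode(r["mask"].astype(np.uint8),np.ones((7,7)))>0
      ~~~~~~~~~~~~~~~~~~~~~~~^^^
IndexError: list index out of range
```

Sand is lapped with slope 0.16 and centred at about -18 (target -20). Next is caramel.

Run:
```python
from h import *
plan(597.7+2,278.1,80,125.3)
```

```text
t 18.3 at [535.3 -65.4  67. ] 111.4 w 55.5 F [-0.3 -0.5 -0.1] delta [ 64.4 343.5  13. ] 13.9 rows 7
[[0.423, 0.265, -0.018], [0.414, 0.279, -0.018], [0.404, 0.294, -0.018], [0.393, 0.307, -0.018], [0.383, 0.321, -0.018], [0.371, 0.334, -0.018], [0.36, 0.346, -0.018]] 
twist -0.011
```

>>> step_arm:
  fingers: [-0.3,-0.3,-0.3,-0.3,-0.3,-0.3,-0.3,-0.3,-0.3]
  travel:
    - [0.423,0.265,-0.018]
    - [0.414,0.279,-0.018]
    - [0.404,0.294,-0.018]
    - [0.393,0.307,-0.018]
    - [0.383,0.321,-0.018]
    - [0.371,0.334,-0.018]
    - [0.36,0.346,-0.018]
    - [0,0,0]
    - [0,0,0]
  twist: [-0.011,-0.011,-0.011,-0.011,-0.011,-0.011,-0.011,0,0]

```text
time_s: 19.42
position: [0.5997, 0.2776, 0.0797]
tool_rot: [[-0.578, 0.816, -0.001], [0.816, 0.578, -0.001], [0.0, -0.001, -1.0]]
ft_force: [-0.4, -0.1, 0.2]
grip_width: 0.0555
gripper_force: 0.0
```

Run:
```python
from h import *
im,d=optics.get_image("wrist"); c=optics.get_calibration("wrist")
r=models.trace("wrist","plate_caramel")[0]; t=rect(c,r["mask"],.007); print(r["confidence"],t)
plan(t[0],t[1],-32.5,t[4]%180)
```

```text
Traceback (most recent call last):
IndexError: list index out of range
```

Run:
```python
from h import *
im,d=optics.get_image("wrist"); c=optics.get_calibration("wrist")
h=cv2.cvtColor(im,cv2.COLOR_BGR2HSV); m=cv2.inRange(h,(3,90,60),(22,255,255))>0
t=rect(c,m,.007); print(t,m.sum(),topix(c,[t[0]/1000,t[1]/1000,.007]))
plan(t[0],t[1],-32.5,t[4]%180)
```

```text
[600.6 279.7  59.9  39.6 -55.4] 4808 [[323.65482433 228.23207894]]
t 19.57 at [600.  276.9  80.3] 125.2 w 55.4 F [0.7 0.3 0.2] delta [   0.6    2.8 -112.8] -0.6 rows 3
[[0.007, 0.007, 0.376], [0.007, 0.007, 0.376], [0.007, 0.007, 0.376]] 
twist 0.0011
```

The network missed it, but the colour mask gives a clean 59.9 x 39.6 mm rectangle at (324,228), so I'll grasp there.

>>> step_arm:
  fingers: [-0.3,-0.3,-0.3,-0.3,1,1,1,1,1,1]
  travel:
    - [0.01,0.01,0.4]
    - [0.01,0.01,0.4]
    - [0,0,0.325]
    - [0,0,0]
    - [0,0,0]
    - [0,0,0]
    - [0,0,0]
    - [0,0,0]
    - [0,0,-0.2]
    - [0,0,-0.4]
  twist: [0.001,0.001,0.001,0,0,0,0,0,0,0]

```text
time_s: 20.82
position: [0.5994, 0.2805, 0.0273]
tool_rot: [[-0.57, 0.822, -0.003], [0.822, 0.57, -0.001], [0.001, -0.003, -1.0]]
ft_force: [0.2, 0.2, 0.1]
grip_width: 0.0386
gripper_force: 25.3
```

Run:
```python
from h import *
plan(520.,-26.8,40,111.6)
```

```text
t 20.82 at [599.4 280.5  27.3] 124.7 w 38.6 F [0.2 0.2 0.1] delta [ -79.4 -307.3   12.7] -13.1 rows 7
[[-0.296, -0.344, -0.017], [-0.307, -0.334, -0.017], [-0.318, -0.323, -0.017], [-0.328, -0.313, -0.017], [-0.338, -0.302, -0.017], [-0.348, -0.291, -0.017], [-0.358, -0.279, -0.017]] 
twist 0.0104
```

>>> step_arm:
  fingers: [1,1,1,1,1,1,1,1,1]
  travel:
    - [-0.296,-0.344,-0.017]
    - [-0.307,-0.334,-0.017]
    - [-0.318,-0.323,-0.017]
    - [-0.328,-0.313,-0.017]
    - [-0.338,-0.302,-0.017]
    - [-0.348,-0.291,-0.017]
    - [-0.358,-0.279,0]
    - [0,0,0]
    - [0,0,0]
  twist: [0.0104,0.0104,0.0104,0.0104,0.0104,0.0104,0.0104,0,0]

```text
time_s: 21.95
position: [0.5211, -0.0262, 0.0383]
tool_rot: [[-0.369, 0.929, 0.0], [0.929, 0.369, 0.0], [-0.0, 0.0, -1.0]]
ft_force: [0.4, -0.0, -1.4]
grip_width: 0.039
gripper_force: 25.3
```

Run:
```python
from h import *
heights()
plan(520,-26.8,-16,111.6)
```

```text
150 [181 167 152] tool [56.9  1.  35.6] world [501.1  27.    2.7]
160 [177 166 150] tool [51.6  1.  34.8] world [503.   22.    3.5]
170 [178 167 154] tool [46.   1.  35.3] world [505.1  16.9   3. ]
180 [182 168 154] tool [40.5  1.  34.5] world [507.1  11.8   3.8]
190 [179 167 153] tool [35.   1.1 33.9] world [509.2   6.7   4.4]
200 [178 167 152] tool [29.5  1.1 33. ] world [511.2   1.6   5.3]
210 [180 168 156] tool [23.6  1.1 33.7] world [513.4  -3.9   4.6]
220 [177 165 152] tool [17.6  1.1 34.1] world [515.7  -9.5   4.2]
230 [42 59 95] tool [ 29.4   0.6 -31.6] world [510.8   1.3  69.9]
240 [ 57 140 233] tool [ 26.7   0.6 -36.3] world [511.8  -1.2  74.5]
250 [230 222 212] tool [ 23.1   0.6 -37.9] world [513.1  -4.5  76.2]
260 [ 56 135 228] tool [ 18.9   0.6 -37.6] world [514.7  -8.4  75.9]
270 [ 58 136 228] tool [ 15.    0.6 -38.2] world [516.1 -12.1  76.5]
280 [ 57 134 227] tool [ 10.7   0.6 -38. ] world [517.7 -16.1  76.3]
290 [ 56 134 225] tool [  6.2   0.7 -37.5] world [519.4 -20.3  75.8]
300 [ 50 133 225] tool [  1.9   0.7 -37.7] world [521.  -24.3  76. ]
310 [ 56 134 225] tool [ -2.5   0.7 -37.8] world [522.7 -28.4  76.1]
320 [ 50 131 224] tool [ -6.5   0.7 -38.8] world [524.1 -32.1  77.1]
330 [ 45 127 223] tool [-11.4   0.7 -38.3] world [525.9 -36.6  76.6]
t 22.0 at [521.1 -25.8  38.2] 111.7 w 38.7 F [ 0.2 -1.  -0.5] delta [ -1.1  -1.  -54.2] -0.1 rows 2
[[-0.002, -0.007, 0.271], [-0.002, -0.007, 0.271]] 
twist 0.0003
```

>>> step_arm:
  fingers: [1,1,1,1,1,-0.3,-0.3,-0.3,-0.3,-0.3]
  travel:
    - [0,-0.008,0.25]
    - [0,-0.007,0.25]
    - [0,0,0.05]
    - [0,0,0.02]
    - [0,0,0.01]
    - [0,0,0]
    - [0,0,0]
    - [0,0,0]
    - [0,0,-0.1]
    - [0,0,-0.4]
  twist: [0,0,0,0,0,0,0,0,0,0]

```text
time_s: 23.25
position: [0.5186, -0.0269, 0.0297]
tool_rot: [[-0.369, 0.93, -0.004], [0.93, 0.369, 0.001], [0.002, -0.003, -1.0]]
ft_force: [1.0, -0.1, 1.1]
grip_width: 0.0552
gripper_force: 0.0
```

>>> step_arm:
  fingers: [-0.3,-0.3,-0.3]
  travel:
    - [0,0,-0.4]
    - [0,0,0]
    - [0,0,0]
  twist: [0,0,0]

```text
time_s: 23.62
position: [0.5192, -0.027, 0.0698]
tool_rot: [[-0.369, 0.929, -0.0], [0.929, 0.369, 0.0], [0.0, -0.0, -1.0]]
ft_force: [0.1, -0.5, -0.6]
grip_width: 0.0554
gripper_force: 0.0
```

```bash
cat >> h.py <<'E'
def col(lo,hi,z,cam="wrist",sl=True):
    im,d=optics.get_image(cam); c=optics.get_calibration(cam); T=np.array(c["world_from_camera"])
    m=cv2.morphologyEx(cv2.inRange(cv2.cvtColor(im,cv2.COLOR_BGR2HSV),lo,hi),cv2.MORPH_OPEN,np.ones((5,5)))
    n,l,st,_=cv2.connectedComponentsWithStats(m); m=(l==1+np.argmax(st[1:,4]))
    t=rect(c,m,z); e=t[:2]-C*1000; print(t,m.sum(),"along",(e@U).round(1),"across",(e@np.array([U[1],-U[0]])).round(1))
    if sl:
        m=(cv2.erode(m.astype(np.uint8),np.ones((9,9)))>0)&(d>0); k=np.argwhere(m)[:,::-1].astype(float); z=d[m]
        n=cv2.undistortPoints(k.reshape(-1,1,2),K(c),np.array(c["distortion"]))[:,0]
        P=(np.c_[n[:,0]*z,-n[:,1]*z,-z]@T[:3,:3].T+T[:3,3])*1000; a=(P[:,:2]-C*1000)@U; g=np.abs(P[:,2]-np.median(P[:,2]))<15
        print("slope",np.polyfit(a[g],P[g,2],1)[0].round(3),"z",P[g,2].mean().round(1),"along",np.percentile(a[g],[1,99]).round(1))
    return t
E
python3 - <<'E'
from h import *
col((3,90,60),(22,255,255),.014); cv2.imwrite("pics/w5.png",optics.get_image("wrist")[0])
plan(606,-311.4,80,50)
E
```

```text
[519.3 -27.5  62.3  40.6 -68.3] 5774 along 19.6 across -0.9
slope -0.182 z 16.1 along [-5.4 47.3]
t 23.73 at [519.  -27.   69.1] 111.6 w 55.3 F [-0.2  0.2 -0.3] delta [  87.  -284.4   10.9] -61.6 rows 7
[[-0.423, -0.034, -0.016], [-0.424, 0.031, -0.016], [-0.414, 0.095, -0.016], [-0.395, 0.158, -0.016], [-0.366, 0.216, -0.016], [-0.328, 0.27, -0.016], [-0.283, 0.317, -0.016]] 
twist 0.0489
```

View pics/w5.png

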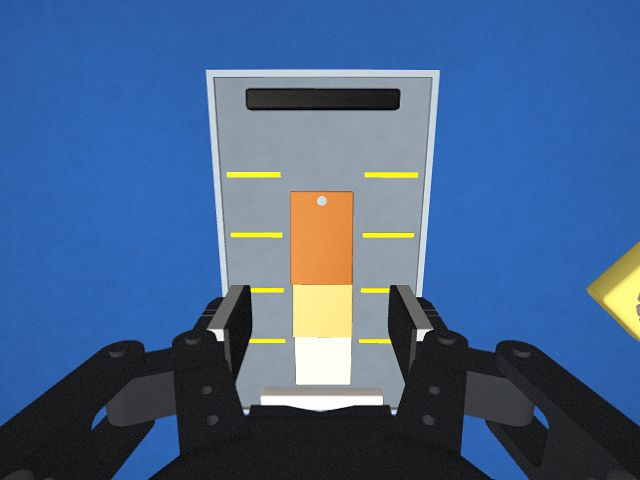

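The picture shows the fan building neatly: caramel (321,238), sand (322,310) and ivory (323,360). Caramel is at +19.6 with slope 0.18. Next is umber.

>>> step_arm:
  fingers: [-0.3,-0.3,-0.3,-0.3,-0.3,-0.3,-0.3,-0.3,-0.3]
  travel:
    - [-0.423,-0.034,-0.016]
    - [-0.424,0.031,-0.016]
    - [-0.414,0.095,-0.016]
    - [-0.395,0.158,-0.016]
    - [-0.366,0.216,-0.016]
    - [-0.328,0.27,-0.016]
    - [-0.283,0.317,-0.016]
    - [0,0,0]
    - [0,0,0]
  twist: [0.0489,0.0489,0.0489,0.0489,0.0489,0.0489,0.0489,0,0]

```text
time_s: 24.85
position: [0.6062, -0.3108, 0.08]
tool_rot: [[0.641, 0.767, -0.002], [0.767, -0.641, 0.002], [0.0, -0.002, -1.0]]
ft_force: [-0.0, 0.3, 0.2]
grip_width: 0.0557
gripper_force: 0.0
```

Run:
```python
from h import *
im,d=optics.get_image("wrist"); c=optics.get_calibration("wrist"); cv2.imwrite("pics/w6.png",im)
for r in models.trace("wrist","plate_umber")[:3]:
    t=rect(c,r["mask"],.007); print(r["confidence"],r["point"],t,im[r["mask"]].mean(0).round())
t=col((3,90,30),(22,255,140),.007,sl=False)
plan(t[0],t[1],-32.5,t[4])
```

```text
0.88 [378.0, 368.8] [ 573.1 -424.    44.3   32.4   64.1] [217.  86. 177.]
0.73 [321.3, 228.2] [ 607.2 -312.    62.    41.1   51.3] [ 73.  93. 133.]
0.71 [506.2, 213.4] [ 711.6 -385.2   61.1   42.2   -8.3] [225. 191. 249.]
[ 614.1 -317.8   58.9   21.2   51.4] 2162 along -285.2 across -19.6
t 25.0 at [ 606.6 -310.4   81.1] 50.1 w 55.5 F [-0.  -0.5 -0. ] delta [   7.5   -7.4 -113.6] 1.3 rows 3
[[-0.003, 0.035, 0.379], [-0.003, 0.035, 0.379], [-0.003, 0.035, 0.379]] 
twist -0.0024
```

View pics/w6.png

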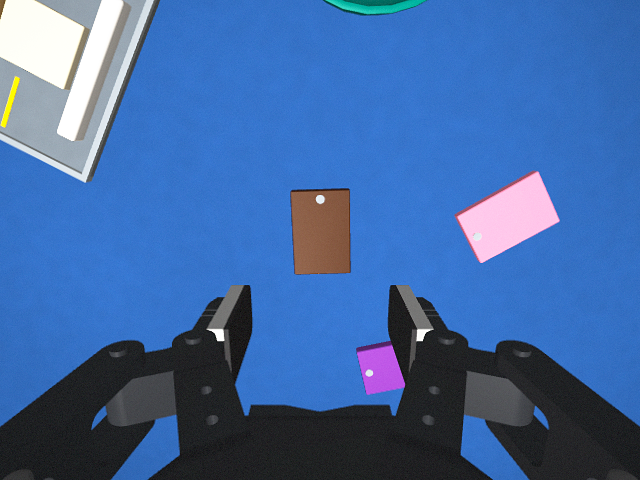

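The brown plate at (321,230) is umber, with purple at (380,368) and pink at (507,215). Umber is centred between the fingers, so I'm grasping.

>>> step_arm:
  fingers: [-0.3,-0.3,-0.3,-0.3,1,1,1,1,1,1]
  travel:
    - [-0.005,0.015,0.4]
    - [0,0,0.4]
    - [0,0,0.33]
    - [0,0,0]
    - [0,0,0]
    - [0,0,0]
    - [0,0,0]
    - [0,0,0]
    - [0,0,-0.2]
    - [0,0,-0.4]
  twist: [-0.003,-0.003,0,0,0,0,0,0,0,0]

```text
time_s: 26.25
position: [0.6067, -0.3123, 0.0277]
tool_rot: [[0.628, 0.778, -0.003], [0.778, -0.628, 0.002], [-0.0, -0.004, -1.0]]
ft_force: [1.3, 0.9, -1.0]
grip_width: 0.0387
gripper_force: 25.3
```

Run:
```python
from h import *
plan(505.3,10.4,50,111.6)
```

```text
t 26.25 at [ 606.7 -312.3   27.7] 51.1 w 38.7 F [ 1.3  0.9 -1. ] delta [-101.4  322.7   22.3] 60.5 rows 7
[[0.268, -0.402, -0.031], [0.325, -0.357, -0.031], [0.375, -0.305, -0.031], [0.417, -0.245, -0.031], [0.449, -0.179, -0.031], [0.471, -0.11, -0.031], [0.482, -0.038, -0.031]] 
twist -0.048
```

>>> step_arm:
  fingers: [1,1,1,1,1,1,1,1,1]
  travel:
    - [0.268,-0.402,-0.031]
    - [0.325,-0.357,-0.031]
    - [0.375,-0.305,-0.031]
    - [0.417,-0.245,-0.031]
    - [0.449,-0.179,0]
    - [0.471,-0.11,0]
    - [0.482,-0.038,0]
    - [0,0,0]
    - [0,0,0]
  twist: [-0.048,-0.048,-0.048,-0.048,-0.048,-0.048,-0.048,0,0]

```text
time_s: 27.38
position: [0.5066, 0.0094, 0.041]
tool_rot: [[-0.367, 0.93, 0.001], [0.93, 0.367, -0.001], [-0.001, 0.001, -1.0]]
ft_force: [0.9, -1.0, -0.0]
grip_width: 0.0387
gripper_force: 25.3
```

Run:
```python
from h import *
heights(328)
plan(505.3,10.4,-17,111.6)
```

```text
150 [205 191 176] tool [56.1  4.2 37.1] world [490.   63.1   3.8]
160 [14 12 15] tool [51.5  4.  25.4] world [491.4  58.8  15.6]
170 [48 51 55] tool [46.4  4.  24.6] world [493.3  54.   16.3]
180 [12 17 15] tool [41.   4.  24.9] world [495.3  49.1  16.1]
190 [203 191 173] tool [33.7  4.3 37. ] world [498.3  42.4   4. ]
200 [200 188 175] tool [27.9  4.3 37.1] world [500.4  37.    3.9]
210 [202 190 174] tool [22.2  4.4 36.4] world [502.6  31.7   4.6]
220 [205 192 178] tool [16.2  4.4 36.8] world [504.8  26.1   4.2]
230 [215 204 182] tool [10.1  4.4 36.9] world [507.1  20.5   4.1]
240 [ 42  66 113] tool [ 26.2   2.7 -37.2] world [499.5  34.8  78.2]
250 [102 110 135] tool [ 22.4   2.7 -37.9] world [500.9  31.3  78.9]
260 [ 40  68 113] tool [ 18.2   2.7 -37.7] world [502.4  27.4  78.7]
270 [ 40  59 108] tool [ 14.1   2.8 -37.8] world [504.   23.6  78.8]
280 [ 40  62 111] tool [  9.9   2.8 -37.9] world [505.5  19.6  78.9]
290 [ 40  62 107] tool [  5.2   2.8 -37.1] world [507.3  15.3  78.1]
300 [ 33  57 102] tool [  0.4   2.9 -36.3] world [509.1  10.9  77.3]
310 [ 34  56 101] tool [ -3.6   2.9 -37.3] world [510.6   7.2  78.3]
320 [ 39  61 108] tool [ -7.5   2.9 -38.3] world [512.    3.5  79.3]
330 [ 39  58 105] tool [-12.5   2.9 -37.6] world [513.9  -1.1  78.6]
t 27.43 at [506.7   9.1  40.9] 111.5 w 38.8 F [ 0.4 -0.9  0.4] delta [ -1.4   1.3 -57.9] 0.1 rows 2
[[0.009, -0.004, 0.289], [0.009, -0.004, 0.289]] 
twist -0.0003
```

>>> step_arm:
  fingers: [1,1,1,1,1,-0.3,-0.3,-0.3,-0.3,-0.3]
  travel:
    - [0.015,-0.005,0.26]
    - [0.01,-0.005,0.26]
    - [0,0,0.06]
    - [0,0,0.02]
    - [0,0,0.01]
    - [0,0,0]
    - [0,0,0]
    - [0,0,0]
    - [0,0,-0.1]
    - [0,0,-0.4]
  twist: [0,0,0,0,0,0,0,0,0,0]

```text
time_s: 28.68
position: [0.5032, 0.012, 0.0294]
tool_rot: [[-0.368, 0.93, -0.004], [0.93, 0.368, 0.001], [0.002, -0.003, -1.0]]
ft_force: [-0.1, -0.0, 1.1]
grip_width: 0.0553
gripper_force: 0.0
```

>>> step_arm:
  fingers: [-0.3,-0.3,-0.3,-0.3,-0.3]
  travel:
    - [0,0,-0.5]
    - [-0.4,0,-0.2]
    - [-0.4,0,0]
    - [0,0,0]
    - [0,0,0]
  twist: [0,0,0,0,0]

```text
time_s: 29.3
position: [0.5332, -0.0621, 0.0998]
tool_rot: [[-0.368, 0.93, -0.0], [0.93, 0.368, 0.0], [0.001, -0.0, -1.0]]
ft_force: [0.1, 0.2, -0.3]
grip_width: 0.0555
gripper_force: 0.0
```

Run:
```python
from h import *
col((0,60,20),(22,255,150),.014); col((3,90,160),(15,255,255),.016); slope("plate_sand"); chk("plate_ivory",.011)
cv2.imwrite("pics/w7.png",optics.get_image("wrist")[0]); print(monitor.observe()["time_s"])
```

```text
[504.5   9.4  59.2  40.5 -68.4] 5475 along 59.4 across -1.1
slope -0.182 z 16.7 along [33.6 85.9]
[523.3 -36.1  40.3  38.5  21.7] 3220 along 10.2 across -0.4
slope -0.185 z 18.3 along [-5.  26.6]
plate_sand 0.9 slope -0.163 z mean 17.6 along range [-44.6 -13. ]
plate_ivory 0.65 [ 554.6 -111.6   40.1   39.8  -68.4] along -71.6 across 0.9
29.65
```

View pics/w7.png

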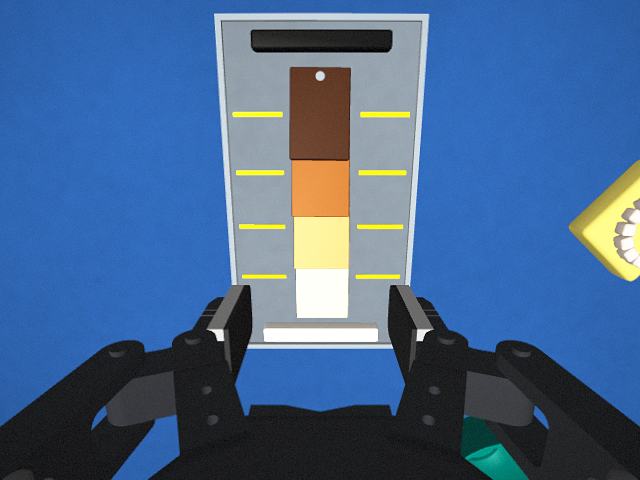

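The final view shows all four plates in order along the tray: ivory (322,293), sand (322,242), caramel (320,188) and umber (320,113). Each is within about 2 mm of its marks, with slopes of 0.16 to 0.185, and the gripper is clear. Handing in.

```bash
python3 -c "
from rig import close_job
print(close_job())"
```

```text
the job is handed in; nothing more can be done
None
```

I laid the four plates as a fan from ivory at the white stop to umber at the black one, each measured within about 2 mm of its marks; I never went near the bowl, cast or jar, and handed the job in at about 30 s (the hand-in returned no verdict).

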